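# Sort connector housings back into the service case

## Task

The red, blue and yellow connector housings left on the bench belong in the service case: slide its clear cover fully back, put each housing into the cup of its own colour, then slide the cover fully shut over them. Leave the grey housing and everything else on the bench where they are.

Things in the scene. Friction and masses are not known exactly. Their poses are not given: they have to be found in the camera images.
- red_housing: red connector housing for a battery plug, a moulded flat block 48 mm long (x) x 37 mm wide (y) x 16 mm thick (z), about 30 g, lying flat. Origin: centre of its underside. +x points to the end with two dark rectangular mouths (4 mm slot between the two hoods); the solid 30 mm long rear part is the -x end.
- blue_housing: blue connector housing for a battery plug, a moulded flat block 48 mm long (x) x 37 mm wide (y) x 16 mm thick (z), about 30 g, lying flat. Origin: centre of its underside. +x points to the end with two dark rectangular mouths (4 mm slot between the two hoods); the solid 30 mm long rear part is the -x end.
- yellow_housing: yellow connector housing for a battery plug, a moulded flat block 48 mm long (x) x 37 mm wide (y) x 16 mm thick (z), about 30 g, lying flat. Origin: centre of its underside. +x points to the end with two dark rectangular mouths (4 mm slot between the two hoods); the solid 30 mm long rear part is the -x end.
- red_cup: red square open cup set in the service case: 98 x 98 mm outside, 41 mm high, 3 mm walls and floor (inside 92 x 92 mm, 38 mm deep). Fixed. Origin: centre of its underside, 4 mm above the bench, so inner floor is 7 mm and rim 45 mm above the bench; axes parallel to the case's.
- blue_cup: blue square open cup set in the service case: 98 x 98 mm outside, 41 mm high, 3 mm walls and floor (inside 92 x 92 mm, 38 mm deep). Fixed. Origin: centre of its underside, 4 mm above the bench, so inner floor is 7 mm and rim 45 mm above the bench; axes parallel to the case's.
- yellow_cup: yellow square open cup set in the service case: 98 x 98 mm outside, 41 mm high, 3 mm walls and floor (inside 92 x 92 mm, 38 mm deep). Fixed. Origin: centre of its underside, 4 mm above the bench, so inner floor is 7 mm and rim 45 mm above the bench; axes parallel to the case's.
- case: grey metal service case fixed to the bench, 228 (x) x 320 (y) x 58 mm high. Origin: on the bench under its middle cup's centre; +x points away from the operator. Front (x -56 to 56 mm): three cups in any order at y = -100, 0, 100 mm. Rear (x 56 to 172 mm): closed, dark flat top 47 mm high; the cover slides over it. Walls 47 mm; 58 mm high guide channels along x, 296 mm clear between their lips
- cover (a joint): clear sliding cover with aluminium edge strips, 112 (case x) x 304 (case y) x 5 mm, top face 54 mm above the bench. Value in m: 0 = fully shut over the three cups, front edge level with the case front; grows along case +x; 0.108 = fully back on its stop, cups uncovered. Sliding takes about 2 N plus 6 N per m/s; it stays where left
- cover_grip (a point): top middle of the cover's black grip bar, standing on the cover: 12 mm thick (case x), 80 mm long (case y), 24 mm high (54 to 78 mm above the bench). At case x = -28 mm + joint value, case y = 0; axes parallel to the case's
- grey_housing: grey connector housing for a battery plug, a moulded flat block 48 mm long (x) x 37 mm wide (y) x 16 mm thick (z), about 30 g, lying flat. Origin: centre of its underside. +x points to the end with two dark rectangular mouths (4 mm slot between the two hoods); the solid 30 mm long rear part is the -x end. Bystander, no cup for it.
- screwdriver: screwdriver lying on the bench, 150 mm long, handle to its -x. Bystander
- tweezers: steel tweezers with black grips, 123 mm long (x), 12 mm wide, 9 mm high. Bystander
- multimeter: yellow hand multimeter with a black face lying on its back, 180 (x) x 86 x 40 mm. Bystander
- solder_spool: white spool of solder standing on its flange, 64 mm diameter, 48 mm high. Bystander
- spray_can: upright spray can with green label, 52 mm diameter, 150 mm high. Bystander
- stripper: wire stripper with two yellow handles, about 165 mm long (x), 70 mm wide, 13 mm high. Bystander
- carton: small flat cardboard box, 110 (x) x 80 x 30 mm. Bystander
Not all that is in view belongs to the job. There is more than one size of the yellow_housing; the job needs the smaller.

How it is judged:
By the outcome, as a careful person would: the job done as asked, in the order asked, and still so for the second after the job is handed in, with the robot touching nothing.
It also fails if it takes over 72 s, if anything falls off the work surface, if the arm or the gripper's body presses on something with over 40 N, if the wrist force passes 120 N, or if a joint passes its speed limit or range.

## Robot

A 6-joint arm with a two-finger parallel gripper is mounted at the origin on the work surface. World frame = base frame: x ahead of the robot, y to its left, z up, the work surface at z = 0. Lengths are in mm, angles in rad, forces in N, time in s.
With the tool pointing down it reaches from about 250 to 800 mm from the base axis. Payload 3.9 kg.
Tool frame: the origin (TCP) lies at the very end of the fingers, on their centre line; the grasp point (between the pads) lies 19 mm behind it; z points along the fingers, y is the line along which they close (so a half turn about z gives the same grasp; the last joint's range is limited). The gripper opens to 85 mm and grips with 20 to 120 N. Pads are 22 mm wide; open, the fingers measure 114 mm over their backs; the gripper's body (76 mm by 85 mm) begins 54 mm behind the grasp point. The pads swing forward as they close: fully open they stand 13 mm farther back than shut.
Start: joints at [1.298, 0.26, -0.138, 1.173, 0, 1.571], TCP at [141.446, 505.577, 231.304] pointing down, gripper open.
Joint ranges: [-2.78, 2.78], [-0.83, 1.72], [-1.28, 1.37], [-1.9, 2.12], [-1.57, 1.48], [-3.14, 3.14]. Speed limits (rad/s): [2.57, 2.57, 3.14, 3.14, 3.14, 3.14].

## Interface

Orientations are given as a unit quaternion [w, x, y, z].
In Python, from rig import arm, planner, eyes, current_time, current_joint_positions, current_qd, current_joint_efforts, current_tool_pos, current_tcp_rot, current_wrist_force, current_torque, current_gripper_width, current_finger_force gives the robot as it stands. Calls block until the motion is done:
- arm.move_ptp(position, orientation): joint-space move of the TCP to a pose.
- arm.servo_line(position, max_speed=150, rotation=None): straight line of the TCP; rotation=None keeps the orientation; max_speed is the mean speed in mm/s.
- arm.move_j(angles): joint-space move.
- arm.let_go() and arm.clamp(squeeze=None): open the fingers fully, or close them until they stop; squeeze is the grip in N (None keeps the last).
- arm.dwell(seconds).
- planner.inverse_kinematics(position, orientation): joint angles nearest the present ones, or None.
- eyes.capture(name): name is "side" or "top"; returns a dict with "img" (420x560x3 uint8, red, green, blue), "z_map" (420x560 float32, mm along the optical axis (not along the pixel's ray), 0 where there is no reading), "fx", "fy", "cx", "cy" (pixels), "k1" (the pictures are not rectified: a ray, as slopes to the right and down, at radius r is drawn at 1 + k1 r^2 times it, then the intrinsics apply), "cam_to_world" (4x4, takes a point from camera to world coordinates). Camera axes: x right, y down, z forward; pixel columns grow to the right and rows downward; lengths in mm; the calibration is good to about 2 mm. A picture is of the moment at which its call begins.
A pose or a line that the arm cannot do raises arm.MotionError and nothing moves.
- arm.job_done(): hands the job in; it is judged then, once.
Readings, each from a call of its own:
- current_time(): time.
- current_joint_positions(): joint angles.
- current_qd(): joint speeds.
- current_joint_efforts(): joint torques, N m.
- current_tool_pos(): TCP position.
- current_tcp_rot(): TCP orientation.
- current_wrist_force(): force on the tool from outside, world axes, zero at the start.
- current_torque(): the same for the moment, N m.
- current_gripper_width(): finger opening in mm.
- current_finger_force(): force on a finger pad.
Only numpy, scipy, OpenCV 4.12 (cv2) and the standard library are available. Lean on these libraries where they do the work, as an engineer would, in place of code of your own. Each camera call takes 0.05 s, during which the arm holds its last target. There are 200 camera calls.

## Working session

There is one attempt and no reset: what is moved stays moved. The work goes in short steps, each a Python script; the robot and the scene stay as the last script left them, time stands still between calls to the robot, and variables do not carry over. Pictures are saved under pics/ and viewed, at most 10 in all, crops included, and the job is handed in when it is done.

```bash
ls; mkdir -p pics; cat > h.py <<'E'
import numpy as np, cv2
from rig import *
def cap(n): 
    return eyes.capture(n)
def save(d,name): cv2.imwrite('pics/'+name,cv2.cvtColor(d['img'],cv2.COLOR_RGB2BGR))
def rays(d,uv):
    uv=np.atleast_2d(np.asarray(uv,float)); K=np.array([[d['fx'],0,d['cx']],[0,d['fy'],d['cy']],[0,0,1]])
    p=cv2.undistortPoints(uv.reshape(-1,1,2),K,np.array([d['k1'],0,0,0,0.])).reshape(-1,2)
    M=np.array(d['cam_to_world']); return M[:3,3],np.c_[p,np.ones(len(p))]@M[:3,:3].T
def plane(d,uv,z):
    o,r=rays(d,uv); return o+r*((z-o[2])/r[:,2])[:,None]
def depthpts(d,uv):
    uv=np.atleast_2d(np.asarray(uv)); o,r=rays(d,uv); z=d['z_map'][uv[:,1].astype(int),uv[:,0].astype(int)]
    return o+r*z[:,None]
E
python3 - <<'E'
from h import *
for n in('top','side'):
    d=cap(n);save(d,n+'0.png');np.savez(n+'0.npz',**d);print(n,d['fx'],d['cx'],d['cy'],d['k1'],np.round(d['cam_to_world'],3).tolist())
print(current_time(),current_tool_pos(),current_tcp_rot())
E
```

```text
pics
top 494.4838659796212 278.81818080663476 209.2523021847242 -0.013549076368253274 [[0.003, -0.989, 0.148, 296.728], [-1.0, -0.002, 0.005, -7.643], [-0.004, -0.148, -0.989, 1372.326], [0.0, 0.0, 0.0, 1.0]]
side 396.892521736065 277.0123946684753 205.94340079095406 -0.09185833900585147 [[0.718, -0.442, 0.538, -145.191], [-0.696, -0.445, 0.563, -688.871], [-0.009, -0.779, -0.627, 855.856], [0.0, 0.0, 0.0, 1.0]]
0.1 [141.28824367 504.97152908 230.54131761] [-1.18444637e-04  1.35987014e-01  9.90710198e-01 -9.06581545e-04]
```

View pics/top0.png

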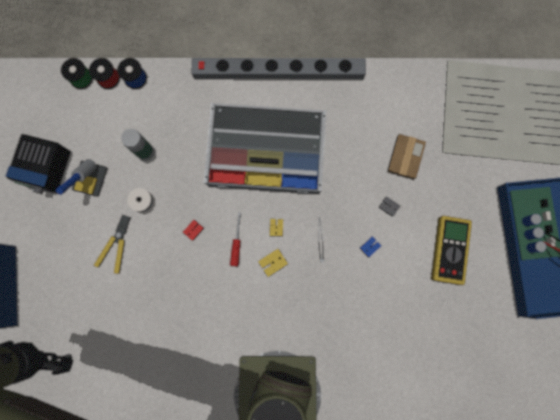

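View pics/side0.png

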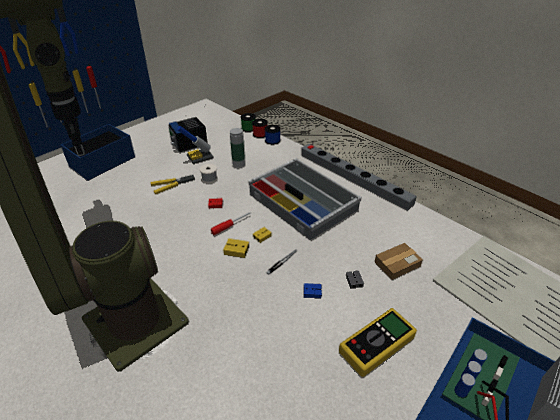

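The top view shows the case around (265,150), with its cover partly open and the grip bar near (264,160). The cups from left to right are red, yellow and blue. Housings: red (193,230), blue (370,246), grey (390,206). There are two yellow candidates: the small one at (276,228) and the large one at (272,263). The small one should fit the 48x37 mm description, so I'll measure both and enlarge them.

```bash
cat >> h.py <<'E'
def masks(d):
    h=cv2.cvtColor(d['img'],cv2.COLOR_RGB2HSV); H,S,V=h[...,0].astype(int),h[...,1],h[...,2]
    ok=(S>130)&(V>60)
    return dict(red=ok&((H<8)|(H>172)),yellow=ok&(H>18)&(H<35),blue=ok&(H>105)&(H<128))
def blobs(d,c,amin=40,box=None):
    n,l,s,ct=cv2.connectedComponentsWithStats(masks(d)[c].astype(np.uint8)); out=[]
    for i in range(1,n):
        if s[i,4]>=amin and (box is None or (box[0]<ct[i][0]<box[2] and box[1]<ct[i][1]<box[3])): out.append((ct[i],s[i],l==i))
    return out
E
python3 - <<'E'
from h import *
d=dict(np.load('top0.npz')); 
for c in('red','yellow','blue'):
    for ct,s,m in blobs(d,c,50,(150,100,430,300)):
        v,u=np.nonzero(m); w=plane(d,np.c_[u,v],14)[:,:2]
        z=np.median(depthpts(d,np.c_[u,v])[:,2])
        r=cv2.minAreaRect(w.astype(np.float32)); print(c,ct.round(1),s[4],'ctr',w.mean(0).round(1),'rect',np.round(r[0],1),np.round(r[1],1),round(r[2],1),'z',round(float(z),1))
bgr=cv2.cvtColor(d['img'],cv2.COLOR_RGB2BGR)
def crop(x0,y0,w,h,k): return cv2.resize(bgr[y0:y0+h,x0:x0+w],None,fx=k,fy=k,interpolation=cv2.INTER_CUBIC)
A=np.hstack([crop(175,210,40,40,5),crop(252,210,50,40,5),crop(352,226,40,40,5)])
A=np.vstack([A,np.hstack([crop(252,243,46,40,5),np.zeros((200,A.shape[1]-230,3),np.uint8)])])
B=crop(200,98,130,100,5)[:, :]
cv2.imwrite('pics/c1.png',A); cv2.imwrite('pics/c2.png',B)
E
```

```text
red [226.8 176.4] 407 ctr [592.7 145.1] rect [592.7 145.2] [97.5 33.3] 86.2 z 7.0
red [192.8 229.6] 185 ctr [442.3 236.3] rect [442.5 236.1] [33.2 42.8] 50.5 z 15.5
red [235.1 252.6] 174 ctr [379.3 118.3] rect [379.9 118.6] [19.4 69. ] 86.4 z 23.9
yellow [262.5 178.8] 378 ctr [586.2  44.8] rect [586.2  44.7] [97.9 31.4] 85.9 z 6.4
yellow [276.1 228.1] 134 ctr [447.2   6.1] rect [450.3   6.4] [38.9 27.6] 0.1 z 15.2
yellow [273.4 261.9] 312 ctr [354.3  13.2] rect [353.2  15. ] [44.8 59.1] 32.5 z 21.8
blue [299.3 181.4] 388 ctr [578.9 -58.5] rect [578.8 -58.7] [94.4 32.9] 85.7 z 6.4
blue [369.6 246.9] 149 ctr [ 396.  -250.7] rect [ 397.1 -252. ] [28.8 41.3] 44.3 z 15.1
```

View pics/c1.png

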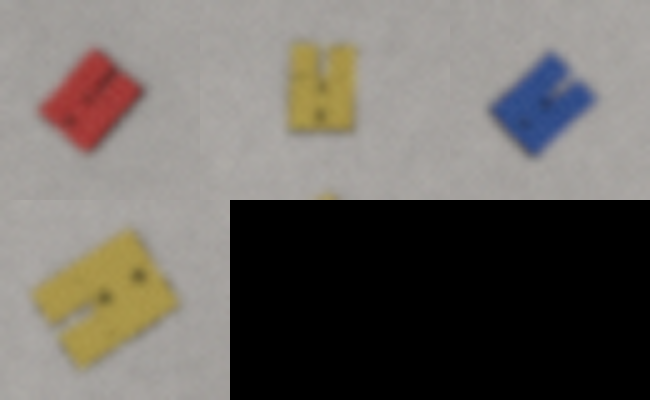

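View pics/c2.png

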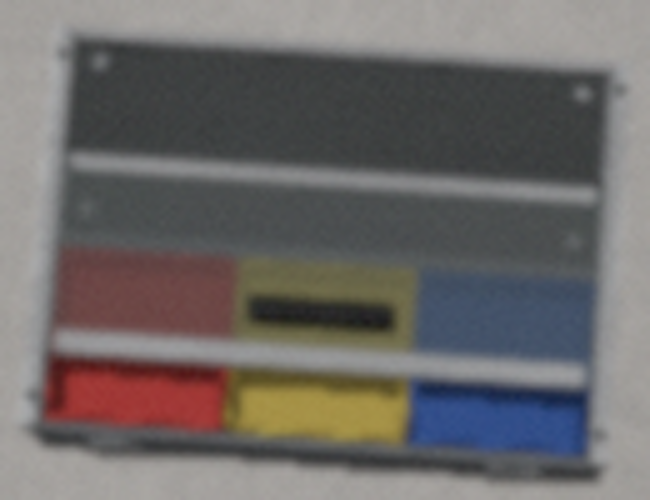

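The crops confirm it. The small yellow at (276,228) is about 18x13 px, or 49x37 mm at 2.75 mm/px, and stands about 15 mm high, so it is the one needed. The one at (272,263) is about 60 mm long and 22 mm high, so it is the wrong size. The red and blue mouths point up-right and the yellow's point up. Cup order from left (+y) to right is red, yellow, blue. Next are the case, cover and housing poses.

```bash
cat >> h.py <<'E'
def housing(d,x,y,hw=26,z=15):
    """pose of a housing near pixel x,y: (center xy, long-axis angle) from its contour, half-level threshold on upsampled colour distance"""
    im=cv2.cvtColor(d['img'],cv2.COLOR_RGB2LAB).astype(np.float32); x,y=int(x),int(y); k=6
    p=cv2.resize(im[y-hw//1:y+hw,x-hw:x+hw],None,fx=k,fy=k,interpolation=cv2.INTER_CUBIC)
    g=np.linalg.norm(p[...,1:]-np.median(p[...,1:].reshape(-1,2),0),axis=2); g=cv2.GaussianBlur(g,(0,0),4)
    m=(g>.5*np.percentile(g[hw*k-20:hw*k+20,hw*k-20:hw*k+20],60)).astype(np.uint8)
    n,l,s,ct=cv2.connectedComponentsWithStats(m); i=l[hw*k,hw*k]
    c=max(cv2.findContours((l==i).astype(np.uint8),cv2.RETR_EXTERNAL,cv2.CHAIN_APPROX_NONE)[0],key=len)[:,0].astype(float)
    uv=(c+.5)/k-.5+[x-hw,y-hw]
    w=plane(d,uv,z)[:,:2].astype(np.float32); (cx,cy),(a,b),t=cv2.minAreaRect(w)
    if a<b: t+=90;a,b=b,a
    return np.array([cx,cy]),(a,b),t
E
python3 - <<'E'
from h import *
d=dict(np.load('top0.npz')); e=dict(np.load('side0.npz'))
for n,p in dict(red=(193,230),yellow=(276,228),bigy=(273,262),blue=(370,247)).items(): print(n,housing(d,*p,hw=20))
for n,p in dict(red=(216,203),yellow=(262,234),blue=(313,291)).items(): print('side',n,housing(e,*p,hw=14,z=11))
for n,c,bx in(('top',d,(195,95,335,205)),('side',e,(240,150,365,245))):
    v,u=np.mgrid[bx[1]:bx[3],bx[0]:bx[2]]; uv=np.c_[u.ravel(),v.ravel()]
    P=depthpts(c,uv); P=P[(c['z_map'][uv[:,1],uv[:,0]]>0)]
    hi=P[(P[:,2]>40)&(P[:,2]<64)]
    r=cv2.minAreaRect(hi[:,:2].astype(np.float32)); print(n,'case rect',r,len(hi),np.percentile(hi[:,2],[5,50,95]))
    t=np.deg2rad(-4); R=np.array([[np.cos(t),-np.sin(t)],[np.sin(t),np.cos(t)]])
    q=hi[:,:2]@R
    print(' extents case-rot frame',np.percentile(q,[.3,1,2,98,99,99.7],axis=0).round(1).T.tolist())
    g=P[(P[:,2]>66)&(P[:,2]<90)]; 
    if len(g)>5: print(' grip',len(g),g.mean(0).round(1),cv2.minAreaRect(g[:,:2].astype(np.float32)))
    # dark bar by colour
    V=c['img'].max(2)[uv[:,1],uv[:,0]]
    print(np.percentile(V,[1,3,5,10]))
E
```

```text
red (array([442.26150513, 236.5113678 ]), (46.41582107543945, 36.38380432128906), 139.64955139160156)
yellow (array([449.96594238,   6.33652687]), (47.35700225830078, 36.0518684387207), 177.69129180908203)
bigy (array([353.40707397,  15.32347107]), (65.56398010253906, 50.66402053833008), 123.0697135925293)
blue (array([ 397.11541748, -252.31469727]), (47.6185302734375, 35.50806427001953), 132.62860870361328)
side red (array([441.37588501, 235.03793335]), (49.679412841796875, 47.9172248840332), 49.67224884033203)
side yellow (array([451.29959106,   4.78779411]), (51.27339172363281, 44.582698822021484), 177.53563690185547)
side blue (array([ 396.13381958, -256.09494019]), (48.034217834472656, 47.0394401550293), 132.08828353881836)
top case rect ((668.809326171875, 37.686431884765625), (321.6024475097656, 230.8150634765625), 86.34214782714844) 8044 [43.65003533 52.08573162 58.81134626]
 extents case-rot frame [[550.2, 551.3, 553.2, 774.9, 776.8, 778.6], [-75.3, -73.4, -70.8, 238.3, 241.1, 243.0]]
 grip 154 [624.1  39.9  76.2] ((624.884033203125, 40.049705505371094), (78.73971557617188, 12.439762115478516), 85.87730407714844)
[60. 63. 64. 66.]
side case rect ((746.3406982421875, 109.07467651367188), (483.6351623535156, 376.9596862792969), 86.0106201171875) 3708 [42.02558672 53.77032542 59.37558976]
 extents case-rot frame [[549.8, 550.9, 552.0, 897.7, 908.7, 917.5], [-79.4, -78.8, -78.1, 237.3, 241.5, 396.9]]
 grip 118 [628.5  70.1  75.2] ((642.8695068359375, 174.69203186035156), (363.847412109375, 23.1240177154541), 82.31353759765625)
[11. 34. 38. 42.]
```

Measured against the given sizes: case 321.6x230.8 mm (320x228 given), yaw −3.9°, origin about (610.9, 41.6). Grip bar 78.7x12.4 mm at z 76, which puts the cover at about 42 mm. Housings measure about 47x36 mm and agree between the two views. I'll open the cover first.

```bash
cat >> h.py <<'E'
YAW=np.deg2rad(-3.9); O=np.array([610.9,41.6])
def case(x,y): c,s=np.cos(YAW),np.sin(YAW); return O+[c*x-s*y,s*x+c*y]
from scipy.spatial.transform import Rotation as Rn
def down(a,p):
    "tool down, y axis along angle a (mod pi), whichever turns the wrist least"
    best=None; q0=np.array(current_joint_positions())
    for b in(a,a+np.pi):
        R=np.array([[-np.sin(b),np.cos(b),0],[np.cos(b),np.sin(b),0],[0,0,-1]]).T
        q=Rn.from_matrix(R).as_quat(); q=[q[3],q[0],q[1],q[2]]
        j=planner.inverse_kinematics(list(p),q)
        if j is not None:
            c=abs(j[5]-q0[5])
            if best is None or c<best[0]: best=(c,q)
    return best[1]
def P(xy,z): return [float(xy[0]),float(xy[1]),float(z)]
def st(m): print(m,'t',round(current_time(),2),np.round(current_tool_pos(),1),'F',np.round(current_wrist_force(),1),'w',round(current_gripper_width(),1))
E
python3 - <<'E'
from h import *
b=np.array([624.9,40.0]); q=down(YAW,P(b,60))
arm.move_ptp(P(b,110),q); st('above')
arm.servo_line(P(b,60),150); st('down')
arm.clamp(40); st('clamp')
u=case(1,0)-case(0,0); p=np.array(current_tool_pos()[:2])
arm.servo_line(P(b+u*62,60),120); st('slid')
for k in range(1,8):
    arm.servo_line(P(b+u*(62+1.5*k),60),60); st(k)
    if abs(np.dot(np.array(current_wrist_force())[:2],u))>12: break
E
```

```text
above t 2.52 [624.9  41.1 110.3] F [-0.   0.5  0.1] w 85.7
down t 3.01 [624.7  40.5  60. ] F [ 0.3 -0.3  0.1] w 85.7
clamp t 3.67 [625.1  40.   60.4] F [-1.  -0.6  3.5] w 10.6
slid t 4.34 [688.   35.7  60.5] F [ 1.3 -0.8  3.7] w 11.0
1 t 4.59 [687.9  35.7  60.4] F [ 0.7 -0.2  4.9] w 11.4
2 t 4.84 [688.9  35.7  60.5] F [-1.3  0.1  6.3] w 10.9
3 t 5.09 [690.3  35.6  60.4] F [-2.1  0.1  6.1] w 11.1
4 t 5.34 [690.4  35.6  60.4] F [-4.3 -0.   8.6] w 11.5
5 t 5.59 [690.4  35.6  60.4] F [-8.2  0.9 11.3] w 11.0
6 t 5.84 [690.4  35.6  60.4] F [-10.4   0.9  13.6] w 10.7
7 t 6.09 [690.4  35.6  60.4] F [-14.4   1.8  15. ] w 10.9
```

The cover stops dead at x=690.4 (691 predicted), so it is fully back and the case pose checks out. Next I'll pick the red housing.

```bash
cat >> h.py <<'E'
H=dict(red=((442.3,236.3),-40.4,90),yellow=((450,6.3),-2.3,0),blue=((397.1,-252.3),-47.4,-90))
def pick(n):
    c,t,_=H[n]; t=np.deg2rad(t); g=np.array(c)-7*np.array([np.cos(t),np.sin(t)])
    q=down(t+np.pi/2,P(g,5))
    arm.move_ptp(P(g,75),q); arm.servo_line(P(g,4),180); arm.clamp(45); st(n+' clamp')
    arm.servo_line(P(g,100),250); st(n+' lift')
    return 32<current_gripper_width()<40
def place(n):
    t=case(-5,H[n][2]); q=down(YAW+np.pi/2,P(t,46))
    arm.move_ptp(P(t,110),q); arm.servo_line(P(t,46),150); st(n+' over'); arm.dwell(.2)
    arm.let_go(); arm.servo_line(P(t,115),250); st(n+' placed')
E
python3 - <<'E'
from h import *
arm.let_go(); p=current_tool_pos(); arm.servo_line(P(p[:2],120),200); st('up')
if pick('red'):
    place('red'); d=cap('top'); save(d,'t1.png')
    bgr=cv2.imread('pics/t1.png')[90:270,150:410]; cv2.imwrite('pics/t1c.png',cv2.resize(bgr,None,fx=3,fy=3))
E
```

```text
up t 7.25 [698.1  35.1 121.1] F [-0.2  0.2 -0.8] w 85.4
red clamp t 9.57 [437.8 241.3   5.1] F [-0.3 -0.2  5.6] w 35.7
red lift t 10.11 [437.2 241.  100.6] F [-0.2  0.2 -0.2] w 35.9
red over t 11.57 [611.5 132.5  46.3] F [-0.4 -0.5  0.2] w 35.9
red placed t 12.74 [613.  131.9 116.4] F [ 0.4  0.5 -0.3] w 85.7
```

View pics/t1c.png

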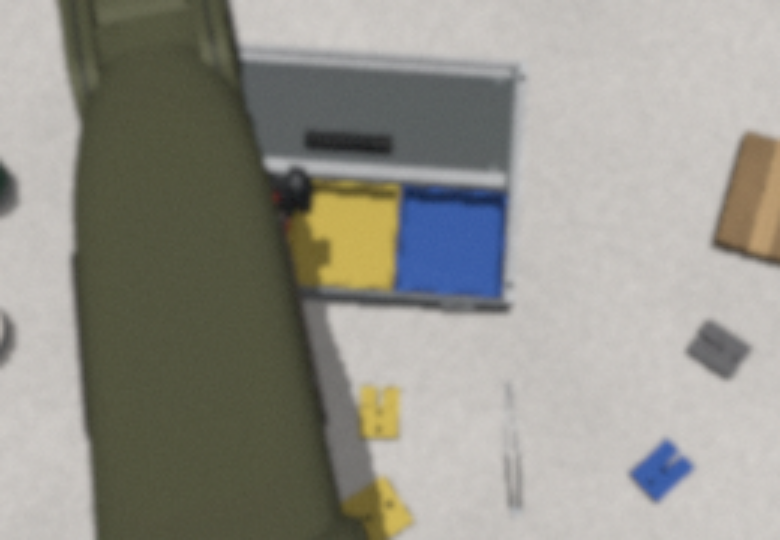

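The arm hides the red cup, but the cover is back (bar at crop (348,143)) and yellow and blue haven't moved. I'll do yellow, then pick blue and look at the case from there.

```bash
python3 - <<'E'
from h import *
if pick('yellow'):
    place('yellow')
    if pick('blue'):
        d=cap('top'); save(d,'t2.png'); np.savez('t2.npz',**d)
        cv2.imwrite('pics/t2c.png',cv2.resize(cv2.imread('pics/t2.png')[90:280,170:430],None,fx=3,fy=3))
E
```

```text
yellow clamp t 14.72 [443.9   6.6   5. ] F [-0.5  0.3  5.3] w 35.5
yellow lift t 15.25 [443.4   6.5 100.7] F [-0.7 -0.7 -0.1] w 35.5
yellow over t 16.53 [605.1  41.7  46.4] F [ 0.  -0.7  1. ] w 35.8
yellow placed t 17.7 [606.9  42.  116.4] F [-0.1  0.2  0.6] w 85.1
blue clamp t 20.12 [ 393.1 -247.6    5. ] F [-0.5 -0.5  5.4] w 35.9
blue lift t 20.65 [ 392.7 -247.4  100.7] F [-0.6  0.3 -0.1] w 35.8
```

View pics/t2c.png

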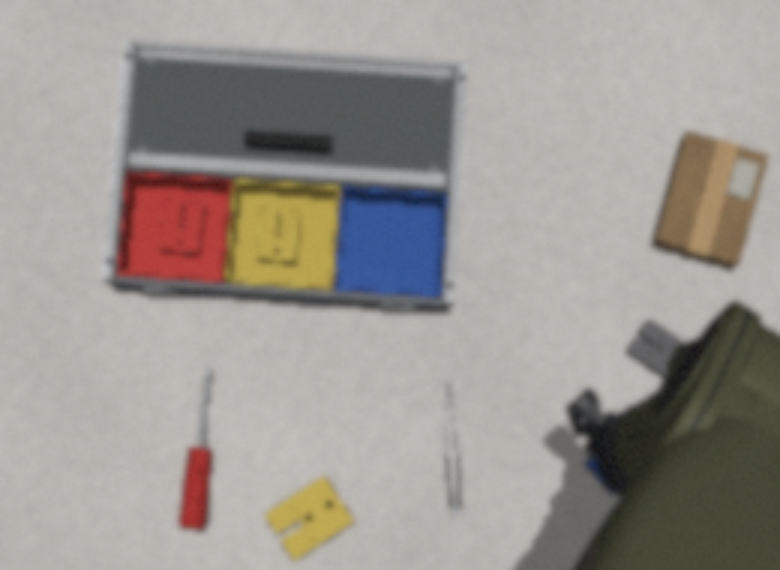

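Red at crop (185,228) and yellow at (280,235) lie flat in their cups. The grey housing, big yellow, screwdriver and tweezers haven't moved. Next is placing blue, with a check before closing.

```bash
python3 - <<'E'
from h import *
place('blue')
b=np.array([690.4,35.6]); arm.move_ptp(P(b,115),down(YAW,P(b,60))); st('bar')
a=cap('top');s=cap('side'); save(a,'t3.png'); save(s,'s3.png')
A=cv2.resize(cv2.imread('pics/t3.png')[95:215,190:340],None,fx=2.6,fy=2.6); B=cv2.resize(cv2.imread('pics/s3.png')[145:265,230:380],None,fx=2.6,fy=2.6)
cv2.imwrite('pics/m3.png',np.hstack([A,B]))
E
```

```text
blue over t 22.38 [599.6 -48.8  46.4] F [ 0.4 -0.8  0.5] w 35.5
blue placed t 23.55 [600.8 -47.9 116.3] F [ 0.6  0.8 -0. ] w 85.1
bar t 24.84 [689.6  35.4 114. ] F [ 0.2 -0.3 -0.5] w 85.3
```

View pics/m3.png

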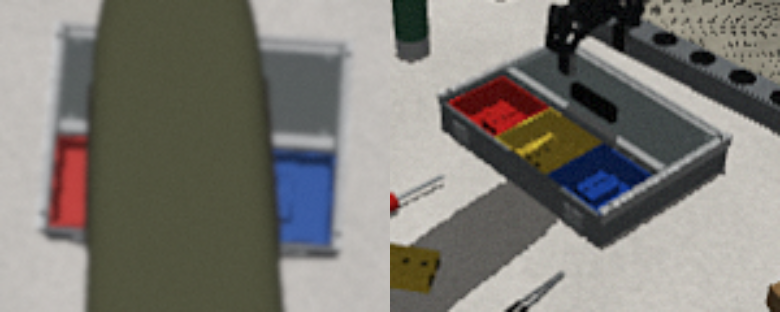

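The side view shows all three housings down in their cups, with blue at (600,185), yellow at (535,145) and red at (500,115). I'll close the cover now.

```bash
python3 - <<'E'
from h import *
b=np.array([690.4,35.6]); u=case(1,0)-case(0,0)
arm.servo_line(P(b,60),150); arm.clamp(40); st('clamp')
arm.servo_line(P(b-u*103,60),120); st('slid')
for k in range(1,10):
    arm.servo_line(P(b-u*(103+1.5*k),60),60); st(k)
    if abs(np.dot(np.array(current_wrist_force())[:2],u))>12: break
x=np.array(current_tool_pos())[:2]; print('travel',(b-x)@u)
arm.servo_line(P(x,60),60); arm.let_go(); arm.servo_line(P(x,130),200)
q=[1.298,0.26,-0.138,1.173,0,1.571]; arm.move_j(q); st('home')
d=cap('top'); save(d,'t4.png'); s=cap('side')
uv=np.stack(np.meshgrid(np.arange(195,335),np.arange(95,205)),-1).reshape(-1,2)
Q=depthpts(d,uv); g=Q[(Q[:,2]>66)&(Q[:,2]<90)]
r=cv2.minAreaRect(g[:,:2].astype(np.float32)); print(r,'joint',(np.array(r[0])-O)@u+28)
cv2.imwrite('pics/t4c.png',cv2.resize(cv2.imread('pics/t4.png')[90:290,80:480],None,fx=2,fy=2))
E
```

```text
clamp t 26.12 [690.4  35.6  60.4] F [-1.8 -0.4  3.7] w 11.4
slid t 27.13 [587.4  42.6  60.4] F [-2.3 -0.3  6.3] w 10.9
1 t 27.38 [587.1  42.6  60.4] F [-0.8 -1.2  6.2] w 11.4
2 t 27.63 [585.8  42.7  60.4] F [ 1.1 -2.2  5. ] w 10.8
3 t 27.88 [583.8  42.8  60.4] F [ 1.6 -1.2  6.5] w 11.4
4 t 28.13 [582.6  42.9  60.4] F [ 3.8 -1.9  4.9] w 10.9
5 t 28.38 [582.6  42.9  60.4] F [ 6.5 -2.2  2.6] w 10.8
6 t 28.63 [582.6  42.9  60.5] F [ 9.1 -2.6 -0.2] w 11.0
7 t 28.88 [582.6  42.9  60.5] F [12.3 -3.1 -3.6] w 10.9
travel 108.05896725673787
home t 32.88 [141.8 505.3 231.1] F [ 0.5 -1.   0.2] w 85.4
((583.1663208007812, 42.38628387451172), (78.5545425415039, 13.080728530883789), 85.53597259521484) joint 0.2770649424006635
```

View pics/t4c.png

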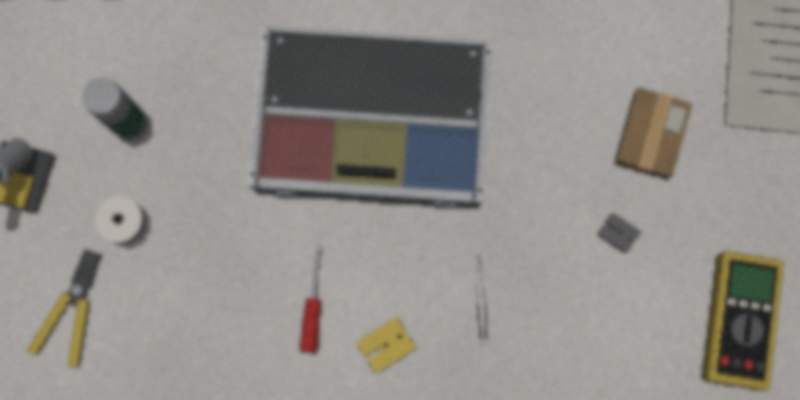

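The cover is shut: it travelled 108.06 mm onto its stop, with the bar at crop (366,171). The bystanders are where they were, so I'm handing in.

```bash
python3 -c "
from rig import arm,current_time
print(arm.job_done(),current_time())"
```

```text
the job is handed in; nothing more can be done
the job is handed in; nothing more can be done
```

The job is handed in: the red, blue and small yellow housings are in their own cups, the cover is fully shut, and everything else was left in place (arm home at 32.9 s of the 72 s allowed).

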